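Draw an exhaust valve up its guide to the dial gauge and hold it

ROBOT

A 6-joint arm with a two-finger parallel gripper is mounted at the origin on the work surface. World frame = base frame: x ahead of the robot, y to its left, z up, the work surface at z = 0. Lengths are in mm, angles in rad, forces in N, time in s.
With the tool pointing down it reaches from about 275 to 750 mm from the base axis. Payload 10.2 kg.
Tool frame: the origin (TCP) lies at the very end of the fingers, on their centre line; the grasp point (between the pads) lies 19 mm behind it; z points along the fingers, y is the line along which they close (so a half turn about z gives the same grasp; the last joint's range is limited). The gripper opens to 85 mm and grips with 20 to 120 N. Pads are 22 mm wide; open, the fingers measure 114 mm over their backs; the gripper's body (76 mm by 85 mm) begins 54 mm behind the grasp point. The pads swing forward as they close: fully open they stand 13 mm farther back than shut.
Start: joints at [1.087, 0.313, 1.498, -0, 1.331, -0.223], TCP at [135.386, 507.249, 231.294] pointing down, gripper open.
Joint ranges: [-2.94, 2.94], [-0.97, 2.17], [0.19, 2.56], [-1.23, 4.37], [0.02, 3.11], [-2.88, 2.88]. Speed limits (rad/s): [2.39, 2.39, 3.01, 3.14, 3.14, 3.14].

INTERFACE

Orientations are given as a unit quaternion [w, x, y, z].
In Python, from rig import * gives the robot as it stands. The module is installed in compiled form; this text tells all that it offers.
- The arm moves only by the shell command python3 -m crank 'ROWS' [FORCE]. ROWS is JSON, a list that holds one entry, the list of rows, each a list of 7 numbers: the shift along the tool's x, y, z in units of 25 mm (1.0 is 25 mm), then the turn, a rotation vector about the tool's x, y, z in units of 8 degrees (1.0 is 8 degrees), then the finger opening in mm, from 0 to 85.4. A call has exactly 8 rows; each row shifts and turns the commanded pose from where the row before left it, along the tool's axes as they then stand; what a row does not reach is not made up. A row lasts 1/10 s, in which the tool goes at most 50 mm and 8.59 degrees, less where a joint would pass 70% of its speed; a pose out of reach is approached as far as the arm can. A call is refused whole if a number of a shift passes 1 or a number of a turn 1, either way. A call with a gripper value outside its range is refused whole. The fingers move at their own pace and stop on an object; FORCE is the grip in N (left out, the last holds). Time passes only in rows, so rows that do not move let the fingers close, or fill a call up. It gives the time, the measured TCP pose, the force, the opening and the grip force at its end, in the units of the state.
- sense(): the state, without advancing time (a new reading comes with each control period).
- capture(name): name is "scene" or "top" or "wrist"; returns the picture (400x640x3 uint8, blue, green, red); there is no depth.
- camera_model(name): a dict with "fx", "fy", "cx", "cy" (pixels), "world_from_camera" (4x4, takes a point from camera to world coordinates); the wrist camera has in their place "T_tool_cam" (4x4, takes a point from camera to tool coordinates, whose origin is the TCP and whose axes are the flange's). Camera axes: x right, y up, looking along -z (the intrinsics and any distortion apply to the point x, -y, -z); pixel columns grow to the right and rows downward; lengths in mm; the calibration is good to about 2 mm. A picture is of the moment at which its call begins: read the wrist's pose just before it. camera_model takes no time and is no camera call.
- finish_job(): hands the job in; it is judged then, once.
The state is a dict: "time_s": time; "joints": joint angles; "dq": joint speeds; "tau": joint torques, N m; "eef_pos": TCP position; "ee_rot": TCP orientation; "force": force on the tool from outside, world axes, zero at the start; "wrist_torque": the same for the moment, N m; "grip_width": opening from 0.0 (shut) to 1.0 (fully open); "grip_force": force on a finger pad.
Only numpy, scipy, OpenCV 4.12 (cv2) and the standard library are available. Lean on these libraries where they do the work, as an engineer would, in place of code of your own. Each camera call takes 0.05 s, during which the arm holds its last target. There are 200 camera calls.

TASK

I am checking the valve guides of this cylinder head for wear. Take the exhaust valve that the dial gauge points at by the edge of its head and draw it slowly straight up, without pushing it sideways, so that it runs freely in its guide, until the edge of its head is level with the gauge's plunger tip; finish while holding it there, still, in your grip. Do not touch the gauge or its stand, and leave the other valve and the things on the bench as they are.

Things in the scene. Friction and masses are not known exactly. Their poses are not given: they have to be found in the camera images.
- valve: the exhaust valve to draw, loose in its guide, about 75 g: upright steel stem 8 mm thick with a flat round head on top, 34 mm across, 4 mm thick at its edge, tapering below into the stem. Origin at the stem's lower tip, z up; the edge spans 117 to 121 mm above it. At the start the stem stands on the bench, the edge 12 to 16 mm above the deck. Only weight and guide friction resist
- valve_edge (a point): centre of that valve's head at half the height of its edge, 119 mm above the valve's origin (2 mm below the flat top)
- valve2: the other exhaust valve of the head, the same in shape and size, 96 mm from the first, not to be disturbed. Origin at its stem's lower tip
- head: engine cylinder head, fixed, flat deck upward on wooden battens: 140 (x) by 230 (y) mm, deck 105 mm above the bench. Origin on the bench below its centre. Exhaust valves at x = +22, y = -48 and +48 mm (which is to be drawn varies); empty inlet ports at x = -25. The guide is an upright 9 mm bore, 35 to 80 mm above the bench; in it a valve's head has about 1.5 mm of side play each way
- stand: magnetic stand of the dial gauge, fixed. Origin on the bench on the axis of the valve to draw; its +x axis points level from that axis along the plunger to the stand. Base 60 x 50 x 55 mm centred at x = 155 mm, column 12 mm thick up to 205 mm above the bench
- gauge_tip (a point): centre of the 5 mm ball ending the gauge's level plunger, 24.5 mm from the valve's axis (gap of 5 mm to the valve's edge), 131 to 147 mm above the bench. The plunger (5 mm thick) and shank (8 mm) run from it to the round dial case, 57 mm across, 20 mm thick, lying flat at the tip's height 59 to 117 mm from the valve's axis
- rack: wooden valve rack 180 x 60 x 40 mm with two inlet valves standing in it, 98 mm high in all; bystander. Origin under its centre
- spring: valve spring standing on end, 29 mm in diameter, 50 mm high; bystander. Origin under its centre
- spray: spray can 66 mm in diameter, 190 mm high; bystander. Origin under its centre
- wrench: open-ended wrench lying on the bench; bystander. Origin under its middle

How it is judged:
By the outcome, as a careful person would: the job done as asked, in the order asked, and still so for the second after the job is handed in, while the arm keeps its last pose, push and grip.
It also fails if it takes over 40 s, if anything falls off the work surface, if the arm or the gripper's body presses on something with over 40 N, if the wrist force passes 120 N, or if a joint passes its speed limit or range.

## Working session

There is one attempt and no reset: what is moved stays moved. The work goes in short steps, Python scripts to look and compute and a shell command to move; the robot and the scene stay as the last step left them, time stands still between calls to the robot, and variables do not carry over. Pictures are saved under pics/ and viewed, at most 10 in all, crops included, and the job is handed in when it is done.

```bash
mkdir -p pics; cat > h.py <<'E'
from rig import *
import numpy as np, cv2
from scipy.spatial.transform import Rotation as R
def q2R(q): return R.from_quat([q[1],q[2],q[3],q[0]]).as_matrix()
def ray(name,u,v,T=None):
    m=camera_model(name); T=np.array(m["world_from_camera"]) if T is None else T
    d=np.array([(u-m["cx"])/m["fx"],-(v-m["cy"])/m["fy"],-1.])
    return T[:3,3],T[:3,:3]@d
def at_z(name,u,v,z,T=None):
    o,d=ray(name,u,v,T); return o+d*(z-o[2])/d[2]
def proj(name,p,T=None):
    m=camera_model(name); T=np.array(m["world_from_camera"]) if T is None else T
    c=np.linalg.inv(T)@np.r_[p,1]; return np.array([m["cx"]+m["fx"]*c[0]/-c[2], m["cy"]+m["fy"]*-c[1]/-c[2]])
E
python3 - <<'E'
from h import *
for n in("top","scene"):
    cv2.imwrite(f"pics/{n}0.png",capture(n)); m=camera_model(n); print({k:np.round(v,3).tolist() for k,v in m.items() if not isinstance(v,str)})
print(camera_model("wrist")); print(sense())
E
```

```text
{'fx': 442.563, 'fy': 442.563, 'cx': 316.293, 'cy': 199.698, 'world_from_camera': [[0.082, 0.969, -0.232, 164.631], [-0.997, 0.081, -0.017, 69.034], [0.002, 0.232, 0.973, 1383.137], [0.0, 0.0, 0.0, 1.0]]}
{'fx': 432.69, 'fy': 432.69, 'cx': 311.562, 'cy': 202.096, 'world_from_camera': [[0.78, -0.536, 0.323, 886.478], [0.626, 0.671, -0.397, -437.773], [-0.004, 0.512, 0.859, 1196.881], [0.0, 0.0, 0.0, 1.0]]}
{'fx': 296.7272002949933, 'fy': 296.7272002949933, 'cx': 318.1855193970314, 'cy': 202.512278462024, 'T_tool_cam': array([[-1.20783043e-03,  9.62825641e-01,  2.70120946e-01,
         6.76552170e+01],
       [ 9.99998760e-01,  1.43576985e-03, -6.46255309e-04,
        -6.68905400e-01],
       [-1.01006269e-03,  2.70119831e-01, -9.62826182e-01,
        -1.41253730e+02],
       [ 0.00000000e+00,  0.00000000e+00,  0.00000000e+00,
         1.00000000e+00]])}
{'time_s': 0.1, 'joints': array([ 1.08664051e+00,  3.13409257e-01,  1.49834410e+00,  4.73409381e-06,
        1.33102425e+00, -2.23417023e-01]), 'dq': array([-8.16090939e-04, -3.86141197e-04, -1.93497489e-03,  4.86583689e-05,
       -1.04808341e-03, -2.22048614e-03]), 'tau': array([ 1.61229695e-03, -4.12899506e+01, -2.60139120e+01, -2.14329466e-04,
        2.96997328e-03,  1.33290720e-05]), 'eef_pos': array([135.25213081, 507.04214957, 230.79092979]), 'ee_rot': array([-2.07421481e-04,  1.30000952e-01,  9.91513692e-01, -5.54986742e-04]), 'force': array([-0.19568826, -1.55690347,  0.7946814 ]), 'wrist_torque': array([0.02018927, 0.01285283, 0.04069526]), 'grip_force': 0.0, 'grip_width': 0.9997108550308692}
```

View pics/top0.png

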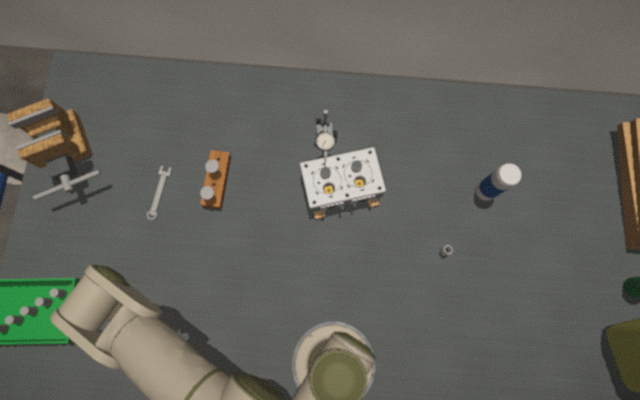

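View pics/scene0.png

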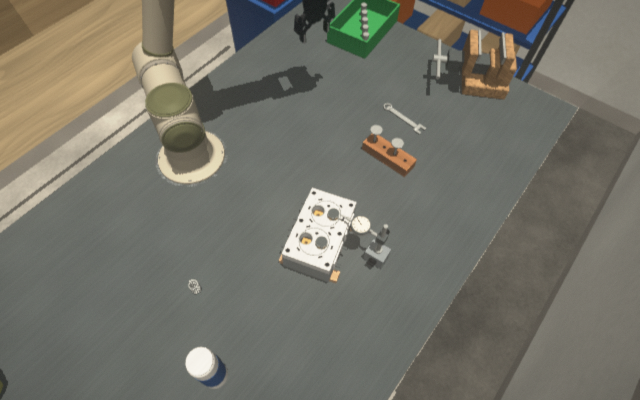

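The top view shows the head near (343,178), with the gauge dial at (325,142) pointing at the left valve near (327,172). The scene view agrees: the dial is at (361,225) and the target is the valve near (333,214). I'll enlarge both.

```bash
python3 - <<'E'
from h import *
a=cv2.imread("pics/top0.png")[95:225,285:400]; b=cv2.imread("pics/scene0.png")[180:290,270:400]
a=cv2.resize(a,None,fx=4.4,fy=4.4,interpolation=2)[:572]; b=cv2.resize(b,None,fx=4.4,fy=4.4,interpolation=2)
a=cv2.resize(cv2.imread("pics/top0.png")[100:220,295:390],(380,480),interpolation=2)
b=cv2.resize(cv2.imread("pics/scene0.png")[185:285,300:400],(400,400),interpolation=2)
c=np.zeros((480,790,3),np.uint8);c[:,:380]=a;c[:400,390:]=b
cv2.imwrite("pics/crop1.png",c)
E
```

```text
(no output)
```

View pics/crop1.png

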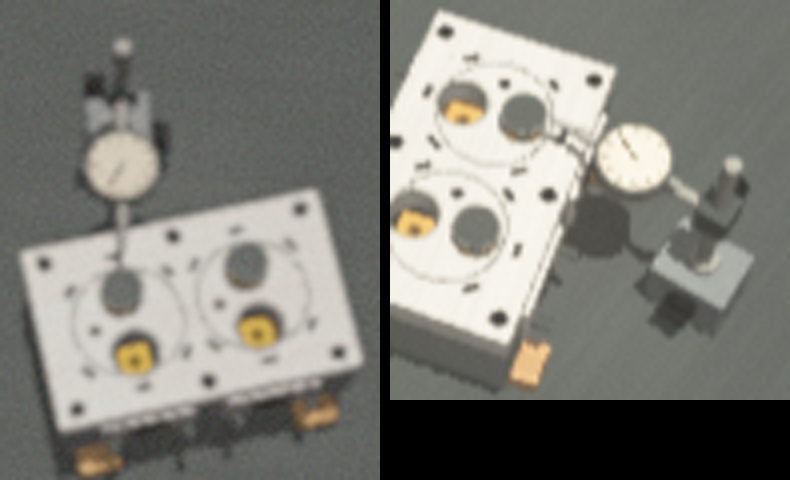

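The crop shows the target valve head at top (325.5,173) and scene (333.2,214). valve2 is at top (356.5,166.2), and the dial is at top (325.5,141.5) and scene (360.8,224.2).

```bash
python3 - <<'E'
from h import *
def tri(a,b):
    o1,d1=ray("top",*a);o2,d2=ray("scene",*b)
    s=np.linalg.lstsq(np.c_[d1,-d2],o2-o1,rcond=None)[0]; p,q=o1+s[0]*d1,o2+s[1]*d2
    return ((p+q)/2).round(1),np.linalg.norm(p-q).round(1)
print("valve z121",at_z("top",325.5,173,121),at_z("scene",333.2,214,121),tri((325.5,173),(333.2,214)))
print("valve2",at_z("top",356.5,166.2,121),at_z("scene",(476-390)/4+300,185+230/4,121))
print("dial",tri((325.5,141.5),(360.8,224.2)))
for u,v in [(20,252),(315,190),(362,360),(60,432)]: print(at_z("top",295+u/4,100+v/4,105).round(1))
E
```

```text
valve z121 [548.75206892  70.17556636 121.        ] [554.67312255  67.84969476 121.        ] (array([551.7,  70.9, 113. ]), np.float64(1.7))
valve2 [577.56769579 -20.45231491 121.        ] [583.86255867 -23.42580125 121.        ]
dial (array([639.9,  78.4, 143.5]), np.float64(1.7))
[578.7 149.6 105. ]
[646.9 -70.5 105. ]
[ 515.7 -112.5  105. ]
[442.2 107.5 105. ]
```

```bash
python3 -m crank '[[[-0.5,-0.3,0,0,0,0,85],[-0.95,-0.6,0,0,0,0,85],[-0.95,-0.6,0,0,0,0,85],[-0.95,-0.6,0,0,0,0,85],[-0.95,-0.6,0,0,0,0,85],[-0.95,-0.6,0,0,0,0,85],[-0.95,-0.6,0,0,0,0,85],[-0.95,-0.6,0,0,0,0,85]]]' && python3 -m crank '[[[-0.95,-0.6,0,0,0,0,85],[-0.95,-0.6,0,0,0,0,85],[-0.95,-0.6,0,0,0,0,85],[-0.95,-0.6,0,0,0,0,85],[-0.95,-0.6,0,0,0,0,85],[-0.95,-0.6,0,0,0,0,85],[-0.95,-0.6,0,0,0,0,85],[-0.95,-0.6,0,0,0,0,85]]]' && python3 -m crank '[[[-0.95,-0.6,0,0,0,0,85],[-0.95,-0.6,0,0,0,0,85],[-0.95,-0.6,0,0,0,-0.3,85],[-0.95,-0.6,0,0,0,-0.7,85],[-0.95,-0.6,0,0,0,-0.7,85],[-0.95,-0.6,0,0,0,-0.7,85],[0,0,0,0,0,-0.2,85],[0,0,0,0,0,0,85]]]'
python3 - <<'E'
from h import *
s=sense();print(s["time_s"],s["eef_pos"],s["ee_rot"],s["joints"])
cv2.imwrite("pics/w1.png",capture("wrist"))
E
```

```text
time_s: 0.9
eef_pos: [279.9, 350.7, 231.2]
ee_rot: [-0.0, 0.13, 0.991, -0.0]
force: [0.5, 1.2, -0.7]
grip_width: 0.996
grip_force: 0.0
time_s: 1.7
eef_pos: [432.2, 185.7, 231.2]
ee_rot: [-0.0, 0.13, 0.991, -0.0]
force: [0.7, 1.1, 0.3]
grip_width: 0.998
grip_force: 0.0
time_s: 2.5
eef_pos: [553.7, 71.8, 230.9]
ee_rot: [-0.001, -0.05, 0.999, 0.0]
force: [0.4, 0.4, 0.2]
grip_width: 0.995
grip_force: 0.0
2.5 [553.6606678   71.77373957 230.86872198] [-5.45390858e-04 -5.04671747e-02  9.98725569e-01  6.75040017e-05] [-8.09299936e-02  3.87487577e-01  1.39458570e+00 -9.29753423e-06
  1.36061844e+00 -1.75270164e+00]
```

View pics/w1.png

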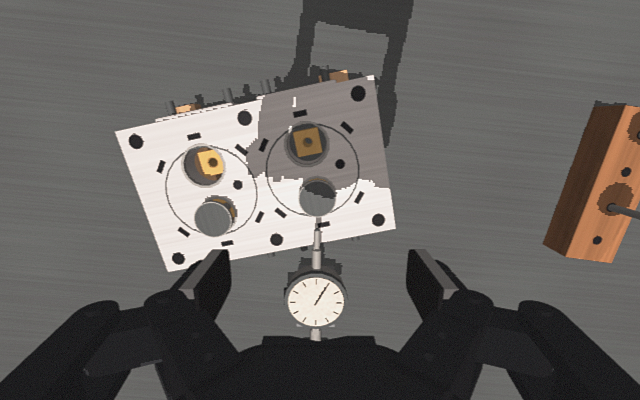

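The wrist view shows the target valve head at (318,197) with the plunger coming up to it from below at about (318,222). valve2 is at (213,218). I'll take an oblique view next to get heights.

```bash
python3 -m crank '[[[0.75,0,0.5,0,0,0,85],[0.75,0,0.5,0,0,0,85],[0.75,0,0.5,0,0,0,85],[0.75,0,0.5,0,-0.5,0,85],[0,0,0,0,-1,0,85],[0,0,0,0,-1,0,85],[0,0,0,0,-1,0,85],[0,0,0,0,-0.5,0,85]]]' && python3 -m crank '[[[0,0,0,0,0,0,85],[0,0,0,0,0,0,85],[0,0,0,0,0,0,85],[0,0,0,0,0,0,85],[0,0,0,0,0,0,85],[0,0,0,0,0,0,85],[0,0,0,0,0,0,85],[0,0,0,0,0,0,85]]]' >/dev/null
python3 - <<'E'
from h import *
s=sense();print(s["time_s"],s["eef_pos"].tolist(),s["ee_rot"].tolist())
im=capture("wrist");cv2.imwrite("pics/w2.png",im)
a=cv2.imread("pics/w1.png")[120:280,170:370]
b=im[190:350,200:400]
c=np.vstack([cv2.resize(a,None,fx=3.7,fy=3.7,interpolation=2)[:,:]]);cv2.imwrite("pics/w1c.png",c)
E
```

```text
time_s: 3.35
eef_pos: [477.4, 65.3, 181.2]
ee_rot: [0.277, -0.049, 0.959, 0.014]
force: [0.6, 0.2, 0.4]
grip_width: 0.991
grip_force: 0.0
4.15 [479.44253917612116, 64.91787139086821, 181.25427927644333] [0.27518367403107447, -0.0491143980202429, 0.9600327828349322, 0.014098841657539945]
```

View pics/w2.png

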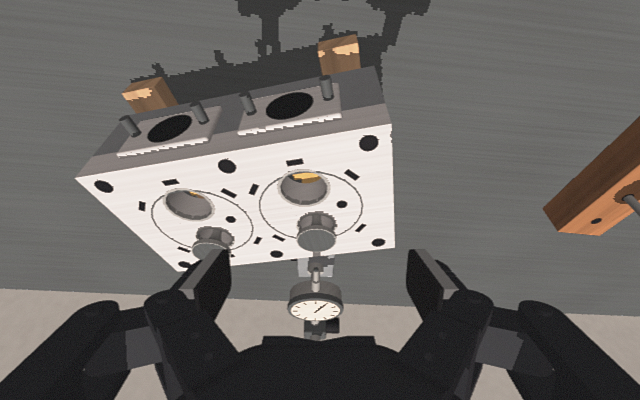

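View pics/w1c.png

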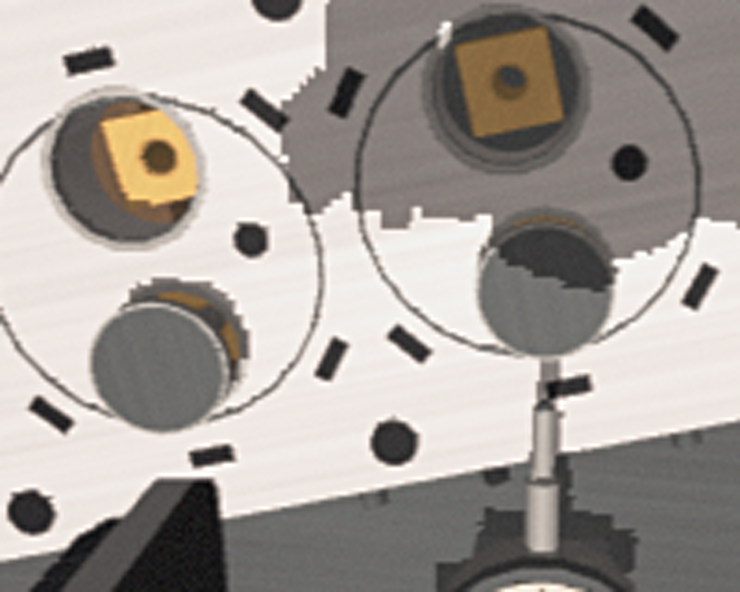

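w1 crop: the valve head centre is at w1 (317.4,198.6) and valve2 at (213,219). w2 shows the valve head at about (316,237) and the plunger below it. I'll zoom in on the tip in both images.

```bash
python3 - <<'E'
import cv2,numpy as np
a=cv2.imread("pics/w1.png")[180:260,295:345]; b=cv2.imread("pics/w2.png")[210:290,290:340]
c=np.hstack([cv2.resize(i,(375,600),interpolation=2) for i in (a,b)]);cv2.imwrite("pics/z.png",c)
E
```

```text
(no output)
```

View pics/z.png

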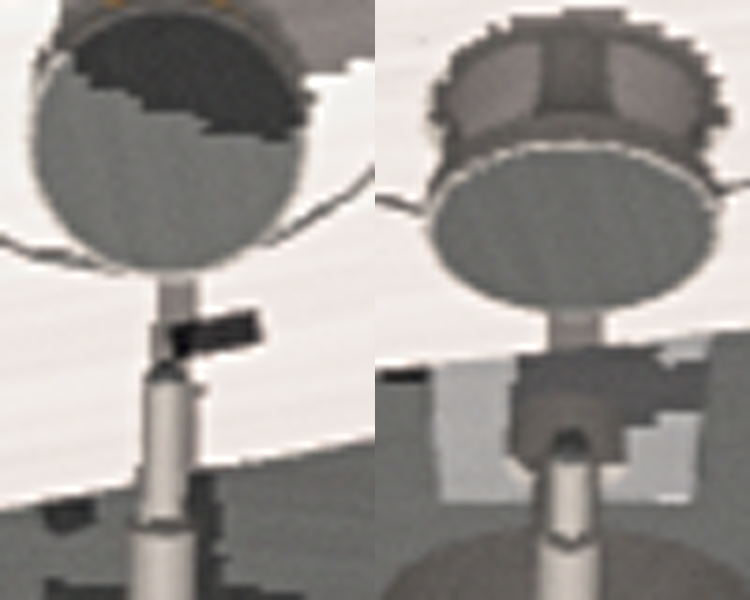

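In w1 the tip ball centre is at (317.4,230.4) and the valve top at (317.3,198.7). In w2 the ball is at (316.1,269.7) and the valve top at (316.4,240.4).

```bash
cat >> h.py <<'E'
def Tw(p,q):
    T=np.eye(4);T[:3,:3]=q2R(q);T[:3,3]=p; return T@camera_model("wrist")["T_tool_cam"]
T1=Tw([553.6606678,71.77373957,230.86872198],[-5.45390858e-04,-5.04671747e-02,9.98725569e-01,6.75040017e-05])
T2=Tw([479.44253917612116,64.91787139086821,181.25427927644333],[0.27518367403107447,-0.0491143980202429,0.9600327828349322,0.014098841657539945])
def triT(a,Ta,b,Tb):
    o1,d1=ray("wrist",*a,Ta);o2,d2=ray("wrist",*b,Tb)
    s=np.linalg.lstsq(np.c_[d1,-d2],o2-o1,rcond=None)[0]; p,q=o1+s[0]*d1,o2+s[1]*d2
    return ((p+q)/2).round(1),np.linalg.norm(p-q).round(1)
E
python3 - <<'E'
from h import *
print(at_z("wrist",317.3,198.7,121,T1),at_z("wrist",316.4,240.4,121,T2),triT((317.3,198.7),T1,(316.4,240.4),T2))
print("v2",at_z("wrist",213,219.2,121,T1))
print("tip",triT((317.4,230.4),T1,(316.1,269.7),T2))
# tip from w2 alone given radius 24.5 from valve axis (relative)
for z in(131,135,139,143,147): print(z,at_z("wrist",317.4,230.4,z,T1).round(1),at_z("wrist",316.1,269.7,z,T2).round(1))
v=np.array([554,71.5,0])
E
```

```text
[552.11881118  69.91746151 121.        ] [551.11085936  69.79020323 121.        ] (array([552.4,  69.9, 120.1]), np.float64(0.0))
v2 [580.2366187  -20.92096721 121.        ]
tip (array([576.7,  72.3, 133.9]), np.float64(0.4))
131 [577.8  72.6 131. ] [581.8  72.5 131. ]
135 [576.2  72.4 135. ] [574.8  71.9 135. ]
139 [574.7  72.3 139. ] [567.8  71.2 139. ]
143 [573.2  72.1 143. ] [560.8  70.6 143. ]
147 [571.6  72.  147. ] [553.7  69.9 147. ]
```

```bash
python3 -m crank '[[[0,0,0,0,0.6,0,60],[0,0,0,0,0.9,0,60],[0,0,0,0,0.9,0,60],[0,0,0,0,0.9,0,60],[0,0,0,0,0.6,0,60],[0,0,0,0,0.1,0,60],[-0.4,0,0,0,0,0,60],[-0.5,0,0,0,0,0,60]]]' && python3 -m crank '[[[-0.7,0,0,0,0,0,60],[-0.7,-0.05,0,0,0,0,60],[-0.5,-0.05,0,0,0,0,60],[-0.1,0,0,0,0,0,60],[0,0,0,0,0,0,60],[0,0,0,0,0,0,60],[0,0,0,0,0,0,60],[0,0,0,0,0,0,60]]]'; python3 -c "
from h import *
s=sense();print(s['eef_pos'],s['ee_rot'],q2R(s['ee_rot']))"
```

```text
time_s: 5.0
eef_pos: [502.1, 67.3, 181.3]
ee_rot: [0.001, -0.051, 0.999, 0.0]
force: [-0.9, 1.0, 0.1]
grip_width: 0.7
grip_force: 0.0
time_s: 5.8
eef_pos: [551.6, 69.9, 181.5]
ee_rot: [0.0, -0.051, 0.999, -0.0]
force: [-0.6, -0.1, 0.1]
grip_width: 0.701
grip_force: 0.0
[551.55609598  69.86560132 181.4794425 ] [ 1.69980402e-04 -5.11225980e-02  9.98692371e-01 -8.64221839e-07] [[-9.94772902e-01 -1.02111497e-01  3.39604625e-04]
 [-1.02111497e-01  9.94772960e-01  1.56534961e-05]
 [-3.39427900e-04 -1.91058631e-05 -9.99999942e-01]]
```

```bash
python3 -m crank '[[[0,0,0.2,0,0,0,60],[0,0,0.5,0,0,0,60],[0,0,0.5,0,0,0,60],[0,0,0.5,0,0,0,60],[0,0,0.4,0,0,0,60],[0,0,0.2,0,0,0,60],[0,0,0.1,0,0,0,60],[0,0,0,0,0,0,50]]]' ; python3 -c "
from h import *
s=sense();print(s['eef_pos'])
im=capture('wrist');cv2.imwrite('pics/w3.png',im);cv2.imwrite('pics/w3c.png',cv2.resize(im[200:350,220:420],None,fx=4,fy=4,interpolation=2))"
```

```text
time_s: 6.6
eef_pos: [551.9, 69.8, 121.2]
ee_rot: [-0.0, -0.051, 0.999, -0.0]
force: [-0.5, 0.9, 0.9]
grip_width: 0.59
grip_force: 0.0
[551.86000855  69.80589659 121.19748535]
```

View pics/w3c.png

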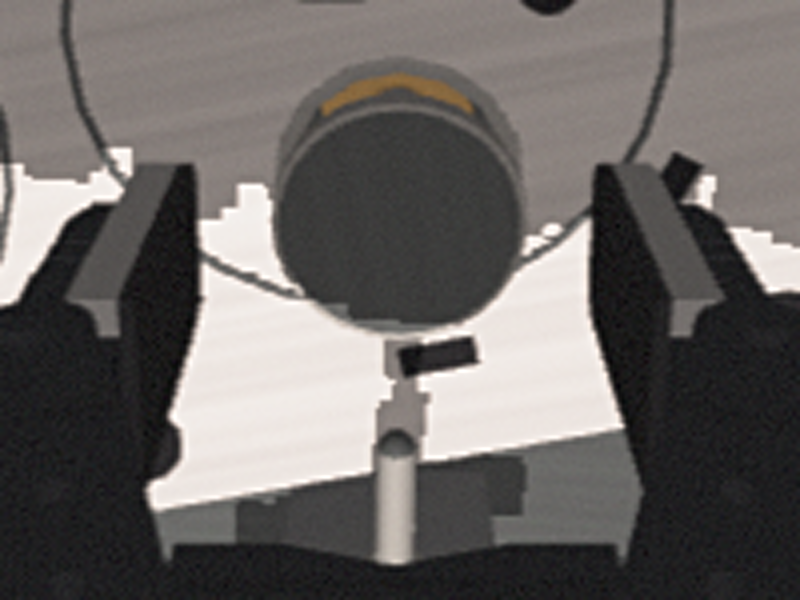

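Pad inner faces are at crop x 198 and 592 (mid 395), the valve spans 273–525 (mid 399), and the ball is at (396,440). The gripper is centred to about 0.5 mm and the plunger sits between the fingers, so I'll descend and grip.

```bash
python3 -m crank '[[[0,0.01,0.1,0,0,0,50],[0,0,0.15,0,0,0,50],[0,0,0.15,0,0,0,50],[0,0,0.1,0,0,0,50],[0,0,0.05,0,0,0,50],[0,0,0,0,0,0,50],[0,0,0,0,0,0,50],[0,0,0,0,0,0,46]]]' 20; python3 -m crank '[[[0,0,0,0,0,0,43],[0,0,0,0,0,0,41],[0,0,0,0,0,0,39],[0,0,0,0,0,0,37],[0,0,0,0,0,0,36],[0,0,0,0,0,0,35],[0,0,0,0,0,0,33],[0,0,0,0,0,0,30]]]' 20
```

```text
time_s: 7.45
eef_pos: [551.9, 70.1, 107.7]
ee_rot: [0.0, -0.051, 0.999, -0.0]
force: [0.1, -0.1, 0.6]
grip_width: 0.536
grip_force: 0.0
time_s: 8.25
eef_pos: [551.9, 70.1, 107.7]
ee_rot: [0.0, -0.051, 0.999, -0.0]
force: [0.2, 0.1, 1.3]
grip_width: 0.378
grip_force: 19.7
```

```bash
python3 -m crank '[[[0,0,0,0,0,0,25],[0,0,0,0,0,0,25],[0,0,0,0,0,0,25],[0,0,0,0,0,0,25],[0,0,0,0,0,0,25],[0,0,0,0,0,0,25],[0,0,0,0,0,0,25],[0,0,0,0,0,0,25]]]' 30; python3 -c "
from h import *
s=sense();print(s['eef_pos'])
im=capture('wrist');cv2.imwrite('pics/w4.png',im);cv2.imwrite('pics/w4c.png',cv2.resize(im[200:350,220:420],None,fx=4,fy=4,interpolation=2))"
```

```text
time_s: 9.05
eef_pos: [551.9, 70.1, 107.7]
ee_rot: [0.0, -0.051, 0.999, -0.0]
force: [0.1, -0.5, 5.5]
grip_width: 0.369
grip_force: 29.6
[551.88792712  70.05245133 107.69474353]
```

View pics/w4c.png

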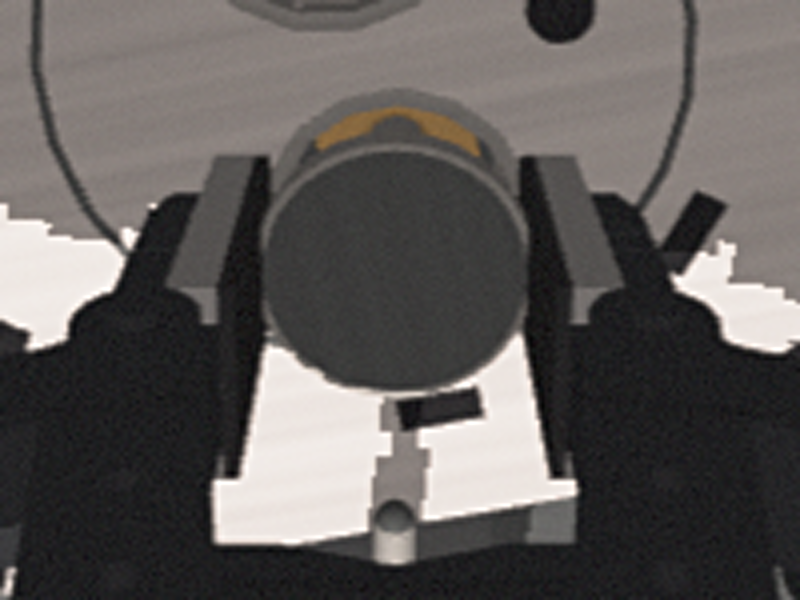

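The valve is held by its edge, centred between the pads, and the gauge is clear. I'll draw it up slowly, starting with 6 mm.

```bash
python3 -m crank '[[[0,0,-0.02,0,0,0,25],[0,0,-0.03,0,0,0,25],[0,0,-0.03,0,0,0,25],[0,0,-0.03,0,0,0,25],[0,0,-0.03,0,0,0,25],[0,0,-0.03,0,0,0,25],[0,0,-0.03,0,0,0,25],[0,0,-0.03,0,0,0,25]]]'; python3 -c "
from h import *
s=sense();print(s['eef_pos'],s['force'],s['wrist_torque'])"
```

```text
time_s: 9.9
eef_pos: [551.8, 70.1, 113.4]
ee_rot: [-0.0, -0.051, 0.999, 0.0]
force: [0.6, 0.4, -2.1]
grip_width: 0.372
grip_force: 29.8
[551.77071852  70.07483193 113.35104103] [ 0.59687831  0.40901198 -2.12023144] [0.02335174 0.00332951 0.01113612]
```

```bash
python3 -m crank '[[[0,0,-0.03,0,0,0,25],[0,0,-0.03,0,0,0,25],[0,0,-0.03,0,0,0,25],[0,0,-0.03,0,0,0,25],[0,0,-0.03,0,0,0,25],[0,0,-0.03,0,0,0,25],[0,0,-0.03,0,0,0,25],[0,0,-0.03,0,0,0,25]]]'; python3 -m crank '[[[0,0,-0.03,0,0,0,25],[0,0,-0.03,0,0,0,25],[0,0,-0.03,0,0,0,25],[0,0,-0.03,0,0,0,25],[0,0,-0.02,0,0,0,25],[0,0,-0.01,0,0,0,25],[0,0,0,0,0,0,25],[0,0,0,0,0,0,25]]]';  python3 -c "
from h import *
s=sense();p,q=s['eef_pos'],s['ee_rot'];print(p,s['force'])
im=capture('wrist')
T=Tw(p,q)
for z in (132,134.5,137):
  print(z,'top centre',proj('wrist',[552,69.9,z+2],T),'near rim',proj('wrist',[552+17,71.6,z+2],T),'left',proj('wrist',[535,68.2,z+2],T),'ball',proj('wrist',[576.4,72.3,134.5],T))
cv2.imwrite('pics/w5c.png',cv2.resize(im[210:360,220:420],None,fx=4,fy=4,interpolation=2))"
```

```text
time_s: 10.7
eef_pos: [551.8, 70.1, 119.4]
ee_rot: [0.0, -0.051, 0.999, -0.0]
force: [0.8, -0.5, -0.3]
grip_width: 0.371
grip_force: 29.8
time_s: 11.5
eef_pos: [551.8, 70.1, 123.0]
ee_rot: [-0.0, -0.051, 0.999, -0.0]
force: [0.3, -0.2, -0.2]
grip_width: 0.372
grip_force: 29.8
[551.76354552  70.06547793 123.00961038] [ 0.33847952 -0.17579756 -0.24466565]
132 top centre [319.48657227 265.18809681] near rim [319.39893715 296.11395339] left [319.58002273 232.2100429 ] ball [319.28813823 309.58492243]
134.5 top centre [319.51195807 267.67282277] near rim [319.42207586 299.02974468] left [319.60790967 234.19849197] ball [319.28813823 309.58492243]
137 top centre [319.53822286 270.24358296] near rim [319.44598999 302.04324933] left [319.63679538 236.25815779] ball [319.28813823 309.58492243]
```

View pics/w5c.png

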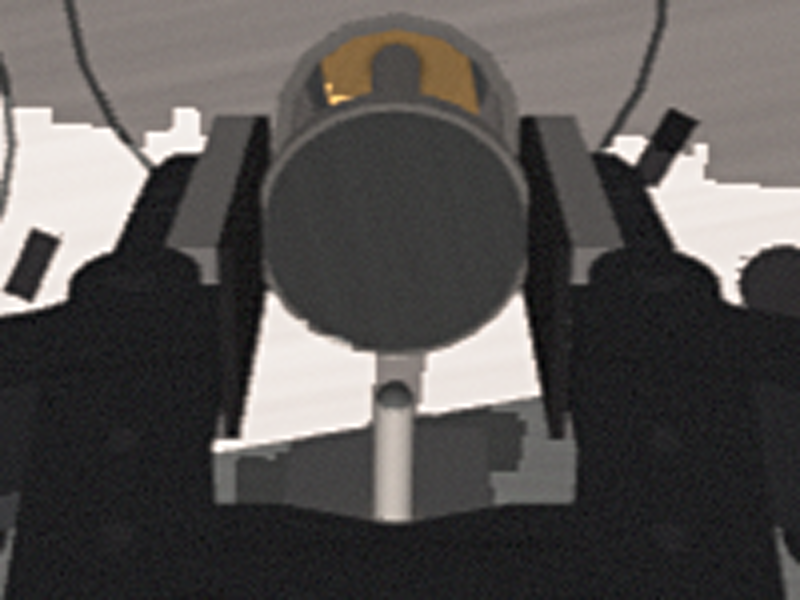

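The valve sits in the grip exactly as before (rim rows 105–350, the same as in w4), so it did not slip. The ball is at crop (395,398), or row 309.4, against 309.6 predicted. The edge is therefore at about 134.3 mm and the tip at about 134.5 mm.

```bash
python3 -c "
from h import *
s=sense();print(s['eef_pos'],s['grip_force'],abs(s['dq']).max()); print(finish_job())"
```

```text
[551.75630764  70.07432034 123.00104302] 29.776418209075928 0.0012102093051223372
the job is handed in; nothing more can be done
None
```

The valve was drawn straight up 15.3 mm and handed in held still, with its edge at about 134.3 mm against a measured gauge tip of about 134.5 mm (good to about 1 mm); side force read under 1 N, and I saw no contact with the gauge, the other valve or the bench items.

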